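Press the crept switch knob home

ROBOT

A 6-joint arm with a two-finger parallel gripper is mounted at the origin on the work surface. World frame = base frame: x ahead of the robot, y to its left, z up, the work surface at z = 0. Lengths are in m, angles in degrees, forces in N, time in s.
With the tool pointing down it reaches from about 0.25 to 0.725 m from the base axis. Payload 9.7 kg.
Tool frame: the origin (TCP) lies between the finger pads, 19 mm behind the fingertips; this is the grasp point; z points along the fingers, y is the line along which they close (so a half turn about z gives the same grasp; the last joint's range is limited). The gripper opens to 85 mm and grips with 20 to 120 N. Pads are 22 mm wide; open, the fingers measure 114 mm over their backs; the gripper's body (76 mm by 85 mm) begins 54 mm behind the grasp point. The pads swing forward as they close: fully open they stand 13 mm farther back than shut.
Start: joints at [66.578, 4.979, 10.078, 95.1, 0, 90], TCP at [0.219, 0.505, 0.25] pointing down, gripper open.
Joint ranges: [-179.16, 179.16], [-48.56, 103.87], [-65.8, 70.77], [-126.05, 130.52], [-82.76, 87.17], [-180, 180]. Speed limits (degrees/s): [127.2, 127.2, 147.25, 180, 180, 180].

INTERFACE

Orientations are given as [roll, pitch, yaw] about the fixed x, y, z axes, in that order (R = Rz(yaw) Ry(pitch) Rx(roll)).
In Python, from workcell import sensors, camera, camera_params, bot gives the robot as it stands.
- The arm moves only by the tool apply_moves, never from a script. Its argument "motion" is a list of rows, each an object with "jaw": the opening, from -1 (shut) to 1 (fully open); "xyz": the shift along the tool's x, y, z in mm, a list of three; "twist": the turn about the tool's z in rad. A call has 1 to 5 rows; each row is the pose to reach, as a shift and turn from the pose commanded when the call began, along the tool's axes at that moment; what a row does not reach only later rows make up. A row lasts 1/8 s, in which the tool goes at most 62.5 mm and 10.7 degrees, less where a joint would pass 70% of its speed; a pose out of reach is approached as far as the arm can. A call with a gripper value outside its range is refused whole. The fingers move at their own pace and stop on an object; "grip_force" is the grip in N (left out, the last holds). Time passes only in rows, so rows that repeat a pose let the fingers close. It gives the time, the measured TCP pose, the force, the opening and the grip force at its end, in the units of the state.
- sensors.get_obs(): the state, without advancing time (a new reading comes with each control period).
- camera(name): name is "side" or "top"; returns (picture, depth): 420x560x3 uint8, red, green, blue; 420x560 float32, m along the optical axis (not along the pixel's ray), 0 where there is no reading.
- camera_params(name): a dict with "mtx" (3x3 intrinsics, pixels), "rvec" (rotation vector, rad) and "tvec" (3), from world to camera coordinates, as OpenCV has them. Camera axes: x right, y down, z forward; pixel columns grow to the right and rows downward; lengths in m; the calibration is good to about 2 mm. A picture is of the moment at which its call begins. camera_params takes no time and is no camera call.
- bot.job_done(): hands the job in; it is judged then, once.
The state is a dict: "time": time; "q": joint angles; "qd": joint speeds; "joint_efforts": joint torques, N m; "ee_pos": TCP position; "tcp_rot": TCP orientation; "wrist_force": force on the tool from outside, world axes, zero at the start; "torque": the same for the moment, N m; "opening": finger opening in m; "grasp_force": force on a finger pad.
Only numpy, scipy, OpenCV 4.12 (cv2) and the standard library are available. Lean on these libraries where they do the work, as an engineer would, in place of code of your own. Each camera call takes 0.05 s, during which the arm holds its last target. There are 200 camera calls.

TASK

One of the three rotary switches fixed to the shelf has a knob that has crept up its spindle, leaving a gap under it. Press that knob gently straight down with the fingertips until it is fully home, level with the knobs of the other two, then withdraw well clear of it. Do not pull the knob up, lift nothing, and touch nothing else: not the other two switches, the loose spares or the case.

Things in the scene. Friction and masses are not known exactly. Their poses are not given: they have to be found in the camera images.
- switch_a: rotary switch (THE ONE TO SEAT: its knob has crept up): aluminium box 84 x 84 x 36 mm high fixed to the shelf, with a round cream bakelite knob centred on top, on an upright 10 mm dia brass spindle. Origin: centre of the box's underside, z up, box sides along x and y
- knob_a_top (a point): centre of the flat top face (36 mm dia) of the knob of switch_a; it moves with the knob and is 64 mm above the shelf when the knob is home. The knob is 26 mm tall with a 46 mm dia skirt at its foot; z up
- knob_a (a joint): height in m of the knob of switch_a above home: 0 = fully home (its foot 2 mm over the box), up to 0.024. Starts 0.014 to 0.018. It slides straight up and down with stiff friction (about 5 N to move, more when pushed fast), stays where it is left, has no spring and stops hard at 0
- switch_b: rotary switch (its knob is already home; leave alone): aluminium box 84 x 84 x 36 mm high fixed to the shelf, with a round cream bakelite knob centred on top, on an upright 10 mm dia brass spindle. Origin: centre of the box's underside, z up, box sides along x and y
- knob_b_top (a point): centre of the flat top face (36 mm dia) of the knob of switch_b; it moves with the knob and is 64 mm above the shelf when the knob is home. The knob is 26 mm tall with a 46 mm dia skirt at its foot; z up
- knob_b (a joint): height in m of the knob of switch_b above home: 0 = fully home (its foot 2 mm over the box), up to 0.024. Starts at 0. It slides straight up and down with stiff friction (about 5 N to move, more when pushed fast), stays where it is left, has no spring and stops hard at 0
- switch_c: rotary switch (its knob is already home; leave alone): aluminium box 84 x 84 x 36 mm high fixed to the shelf, with a round cream bakelite knob centred on top, on an upright 10 mm dia brass spindle. Origin: centre of the box's underside, z up, box sides along x and y
- knob_c_top (a point): centre of the flat top face (36 mm dia) of the knob of switch_c; it moves with the knob and is 64 mm above the shelf when the knob is home. The knob is 26 mm tall with a 46 mm dia skirt at its foot; z up
- knob_c (a joint): height in m of the knob of switch_c above home: 0 = fully home (its foot 2 mm over the box), up to 0.024. Starts at 0. It slides straight up and down with stiff friction (about 5 N to move, more when pushed fast), stays where it is left, has no spring and stops hard at 0
- adapter: brass camera mounting screw adapter, standing: flange 24 dia, threaded stem 16 dia, 20 tall (sizes mm). Origin: centre of its underside. Loose; leave alone
- spare_knob: loose spare cream bakelite knob, chipped, 46 dia x 26 tall, lying on the shelf itself (not on a switch box) (sizes mm). Origin: centre of its underside. Loose; leave alone
- tripod_plate: black quick-release tripod plate 50 x 85 x 10 lying flat, with a 6 dia steel screw standing 10 above it (sizes mm). Origin: centre of its underside. Loose; leave alone
- lens_hood: silver metal lens hood, a flared open tube 84 dia at its mouth, 45 tall, standing mouth up (sizes mm). Origin: centre of its underside. Loose; leave alone
- screwdriver: slim hand screwdriver lying on the shelf, under 250 long (sizes mm). Origin: in its axis. Loose; leave alone
- case: blue plastic spares case 180 x 280 x 75 mm high, wall 5 mm, fixed, at the left of the shelf, with its lid hinged on its own +x side (the far left) and standing open about 75 to 100 degrees on a friction hinge, its top about 260 mm above the shelf. Origin: centre of its underside. Leave alone
Things that resemble listed ones, but are neither listed nor needed, are in the scene too. Leave any blue or pink look-alike of the switch_a alone.

How it is judged:
By the outcome, as a careful person would: the job done as asked, in the order asked, and still so for the second after the job is handed in, with the robot touching nothing.
It also fails if it takes over 29 s, if anything falls off the work surface, if the arm or the gripper's body presses on something with over 40 N, if the wrist force passes 120 N, or if a joint passes its speed limit or range.

## Working session

There is one attempt and no reset: what is moved stays moved. The work goes in short steps, Python scripts to look and compute and a tool call to move; the robot and the scene stay as the last step left them, time stands still between calls to the robot, and variables do not carry over. Pictures are saved under pics/ and viewed, at most 10 in all, crops included, and the job is handed in when it is done.

Besides the shell and the picture viewer there is one more tool, called in YAML: its name, and indented under it one key for each argument. apply_moves: Moves the arm, as the interface text tells. Its arguments: {"type":"object","properties":{"motion":{"type":"array","items":{"type":"object","properties":{"jaw":{"type":"number"},"xyz":{"type":"array","items":{"type":"number"}},"twist":{"type":"number"}}}},"grip_force":{"type":"number"}},"required":["motion"]}

```bash
mkdir -p pics; python3 - <<'E'
from workcell import sensors,camera,camera_params
import cv2,numpy as np
for n in("side","top"):
    p,d=camera(n); cv2.imwrite(f"pics/{n}0.png",p[:,:,::-1]); np.savez(f"{n}0.npz",p=p,d=d)
    c=camera_params(n); R=cv2.Rodrigues(np.array(c["rvec"],float))[0]; print(n,-R.T@np.array(c["tvec"]).ravel(),R[2])
print(sensors.get_obs())
E
```

```text
side [ 0.0336044  -0.74545416  0.66599709] [ 0.48677851  0.69256686 -0.53235122]
top [0.33036702 0.02806431 1.34914642] [ 0.17651847  0.01472509 -0.98418718]
{'time': 0.1, 'q': array([6.65767502e+01, 5.00676866e+00, 1.00389527e+01, 9.50997867e+01,
       3.49869880e-04, 9.00007051e+01]), 'qd': array([ 0.04410002, -0.13221512,  0.14614855,  0.09904501, -0.00496732,
        0.06989908]), 'joint_efforts': array([-2.07289063e-04, -5.21560872e+01,  4.65653229e+01,  1.59549754e-02,
        1.61492034e-05, -9.93381633e-06]), 'ee_pos': array([0.21856028, 0.50450534, 0.24936491]), 'tcp_rot': array([-1.79932397e+02, -3.49037751e-04,  1.56576045e+02]), 'wrist_force': array([ 0.21644011,  0.73180698, -0.43818127]), 'torque': array([-0.04857656, -0.00196938,  0.00768961]), 'grasp_force': 0.0, 'opening': 0.08529006259793508}
```

View pics/side0.png

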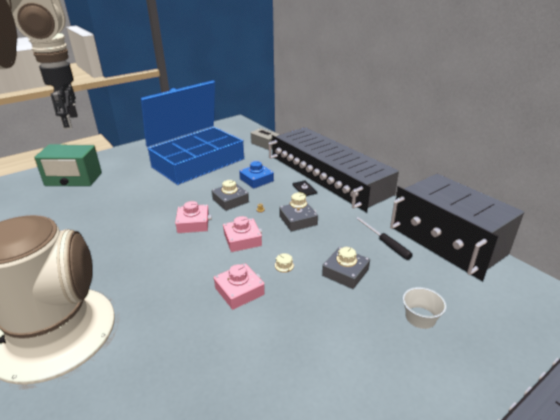

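View pics/top0.png

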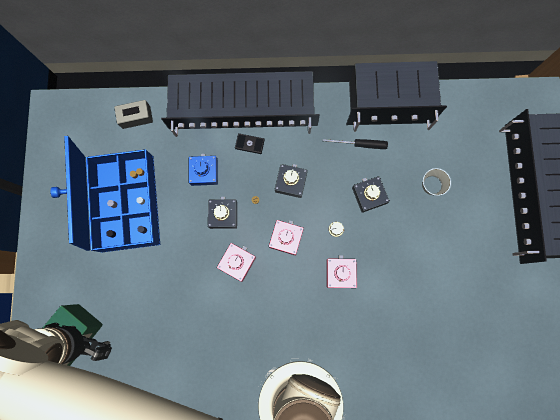

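The side view shows cream knobs on dark boxes at about (229,187), (298,200) and (347,256). In the top view they are at (222,212), (291,178) and (373,191). The middle one looks raised, so I'll check it with enlarged crops and depth.

```bash
cat > h.py <<'E'
import cv2,numpy as np
from workcell import camera_params
def cam(n):
    c=camera_params(n); R=cv2.Rodrigues(np.array(c["rvec"],float))[0]
    return np.array(c["mtx"],float),R,np.array(c["tvec"],float).ravel()
def back(n,u,v,d):
    K,R,t=cam(n); return R.T@(d*np.linalg.solve(K,[u,v,1])-t)
def tri(a,b):
    P=[K@np.c_[R,t] for K,R,t in(cam("side"),cam("top"))]
    X=cv2.triangulatePoints(*P,np.array(a,float).reshape(2,1),np.array(b,float).reshape(2,1)); return (X[:3]/X[3]).ravel()
def proj(n,X):
    K,R,t=cam(n); p=K@(R@np.array(X)+t); return p[:2]/p[2]
E
python3 - <<'E'
from h import *
rows=[]
for n,cs in(("side",[(229,187),(298,203),(347,257)]),("top",[(222,212),(291,178),(373,191)])):
    z=np.load(n+"0.npz"); p,d=z["p"],z["d"]
    rows.append(np.hstack([cv2.resize(p[v-22:v+23,u-22:u+23],(264,264),interpolation=cv2.INTER_CUBIC) for u,v in cs]))
    # cream mask
    for u,v in cs:
        pts=[]
        for y in range(v-18,v+18):
            for x in range(u-18,u+18):
                if d[y,x]>0:
                    X=back(n,x,y,d[y,x]); c=p[y,x].astype(int)
                    if c[0]-c[2]>15 and c[0]>170 and X[2]>.03: pts.append(X)
        pts=np.array(pts); zt=np.percentile(pts[:,2],90); s=pts[pts[:,2]>zt-.006]
        print(n,u,v,len(pts),"ztop",zt.round(4),"ctr",((s.max(0)+s.min(0))/2).round(4),s.mean(0).round(4),"ext",np.ptp(s,axis=0).round(3))
cv2.imwrite("pics/crop.png",np.vstack(rows)[:,:,::-1])
E
```

```text
side 229 187 159 ztop 0.0648 ctr [0.5468 0.2202 0.0631] [0.5461 0.2181 0.0636] ext [0.037 0.037 0.007]
side 298 203 194 ztop 0.0829 ctr [0.6443 0.0136 0.0812] [0.6428 0.0109 0.0814] ext [0.037 0.037 0.008]Traceback (most recent call last):
  File "<stdin>", line 12, in <module>
  File "h.py", line 7, in back
    K,R,t=cam(n); return R.T@(d*np.linalg.solve(K,[u,v,1])-t)
          ~~~^^^
  File "h.py", line 4, in cam
    c=camera_params(n); R=cv2.Rodrigues(np.array(c["rvec"],float))[0]
ValueError: time passes only in moves, steps and waits
```

```bash
sed -i 's/^def cam/import functools\n@functools.cache\ndef cam/' h.py
python3 - <<'E'
from h import *
rows=[]
for n,cs in(("side",[(229,187),(298,203),(347,257)]),("top",[(222,212),(291,178),(373,191)])):
    z=np.load(n+"0.npz"); p,d=z["p"],z["d"]
    rows.append(np.hstack([cv2.resize(p[v-22:v+23,u-22:u+23],(264,264),interpolation=cv2.INTER_CUBIC) for u,v in cs]))
    for u,v in cs:
        pts=[]
        for y in range(v-18,v+18):
            for x in range(u-18,u+18):
                if d[y,x]>0:
                    X=back(n,x,y,d[y,x]); c=p[y,x].astype(int)
                    if c[0]-c[2]>15 and c[0]>170 and X[2]>.03: pts.append(X)
        pts=np.array(pts); zt=np.percentile(pts[:,2],90); s=pts[pts[:,2]>zt-.006]
        print(n,u,v,len(pts),"ztop",zt.round(4),"ctr",((s.max(0)+s.min(0))/2).round(4),s.mean(0).round(4),"ext",np.ptp(s,axis=0).round(3))
cv2.imwrite("pics/crop.png",np.vstack(rows)[:,:,::-1])
E
```

```text
side 229 187 159 ztop 0.0648 ctr [0.5468 0.2202 0.0631] [0.5461 0.2181 0.0636] ext [0.037 0.037 0.007]
side 298 203 194 ztop 0.0829 ctr [0.6443 0.0136 0.0812] [0.6428 0.0109 0.0814] ext [0.037 0.037 0.008]
side 347 257 287 ztop 0.0647 ctr [ 0.5979 -0.2231  0.0629] [ 0.5964 -0.2264  0.0635] ext [0.038 0.042 0.008]
top 222 212 38 ztop 0.0663 ctr [0.5496 0.221  0.0656] [0.5499 0.2252 0.0655] ext [0.039 0.036 0.006]
top 291 178 36 ztop 0.0792 ctr [0.6505 0.0122 0.0813] [0.6494 0.0113 0.0815] ext [0.027 0.035 0.008]
top 373 191 44 ztop 0.065 ctr [ 0.6021 -0.2243  0.0643] [ 0.6    -0.2191  0.0642] ext [0.033 0.032 0.007]
```

View pics/crop.png

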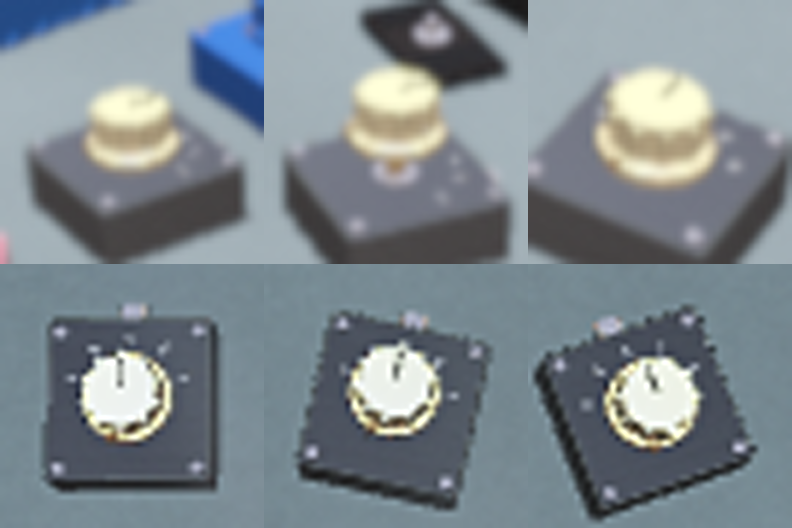

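The middle switch is the raised one: brass spindle shows under its knob, and its top is about 0.081 against 0.065 for the others. Its top-face centre is at side (298.2,196.2) and top (290.5,174.8).

```bash
python3 - <<'E'
from h import *
from workcell import sensors
from scipy.spatial.transform import Rotation as Ro
X=tri((298.2,196.2),(290.5,174.8)); print("A",X, [proj(n,X) for n in("side","top")])
# B: crop(130,105)->side ; (124,123)top ; C
print("B",tri((207+130/5.867-.5,165+102/5.867-.5),(200+124/5.867-.5,190+121/5.867-.5)))
print("C",tri((325+(661-528)/5.867-.5,235+93/5.867-.5),(351+(653-528)/5.867-.5,169+130/5.867-.5)))
o=sensors.get_obs(); M=Ro.from_euler("xyz",o["tcp_rot"],degrees=True)
print("tool shift mm",M.inv().apply(X-o["ee_pos"])*1000); print(M.as_matrix().round(3))
E
```

```text
A [0.64918543 0.01458905 0.0804078 ] [array([298.95742434, 196.01400172]), array([290.18995719, 175.35233583])]
B [0.55086314 0.21959648 0.06792297]
C [ 0.60164962 -0.22221273  0.06550244]
tool shift mm [-589.89490495 -278.15492248  169.28182293]
[[-0.918  0.398 -0.   ]
 [ 0.398  0.918 -0.001]
 [ 0.    -0.001 -1.   ]]
```

apply_moves:
  motion:
    - {"jaw": -1, "xyz": [-54, -25.5, 0]}
    - {"jaw": -1, "xyz": [-108, -51, 0]}
    - {"jaw": -1, "xyz": [-162, -76.5, 0]}
    - {"jaw": -1, "xyz": [-216, -102, 0]}
    - {"jaw": -1, "xyz": [-270, -127.5, 0]}
  grip_force: 20

```text
validation failed for argument at $.mo...
```

apply_moves:
  motion:
    - {"jaw": -1, "xyz": [-54, -25.5, 0]}
    - {"jaw": -1, "xyz": [-108, -51, 0]}
    - {"jaw": -1, "xyz": [-162, -76.5, 0]}
    - {"jaw": -1, "xyz": [-216, -102, 0]}
    - {"jaw": -1, "xyz": [-270, -127.5, 0]}

```text
validation failed for argument at $.mo...
```

apply_moves:
  motion:
    - {"jaw": -1, "xyz": [-40, -20, 0]}
    - {"jaw": -1, "xyz": [-50, -25, 0]}
    - {"jaw": -1, "xyz": [-50, -25, 0]}
    - {"jaw": -1, "xyz": [-50, -25, 0]}

```text
validation failed for argument at $.mo...
```

apply_moves:
  motion:
    - {"jaw": -1, "xyz": [-54, -25.5, 0], "twist": 0}
    - {"jaw": -1, "xyz": [-108, -51, 0], "twist": 0}
    - {"jaw": -1, "xyz": [-162, -76.5, 0], "twist": 0}
    - {"jaw": -1, "xyz": [-216, -102, 0], "twist": 0}
    - {"jaw": -1, "xyz": [-270, -127.5, 0], "twist": 0}
  grip_force: 20

```text
time: 0.72
ee_pos: [0.4166, 0.2787, 0.2498]
tcp_rot: [-180.0, -0.0, 156.6]
wrist_force: [0.3, 0.5, 0.4]
opening: 0.0001
grasp_force: 0.0
```

apply_moves:
  motion:
    - {"jaw": -1, "xyz": [-54, -25.8, 0], "twist": 0}
    - {"jaw": -1, "xyz": [-108, -51.6, 0], "twist": 0}
    - {"jaw": -1, "xyz": [-162, -77.4, 0], "twist": 0}
    - {"jaw": -1, "xyz": [-216, -103, 0], "twist": 0}
    - {"jaw": -1, "xyz": [-270, -129, 0], "twist": 0}

```text
time: 1.35
ee_pos: [0.6132, 0.0529, 0.2497]
tcp_rot: [-180.0, -0.0, 156.6]
wrist_force: [0.7, 1.3, -0.0]
opening: 0.0001
grasp_force: 0.0
```

apply_moves:
  motion:
    - {"jaw": -1, "xyz": [-35, -17, 30], "twist": 0}
    - {"jaw": -1, "xyz": [-50, -24, 60], "twist": 0}
    - {"jaw": -1, "xyz": [-50, -24, 90], "twist": 0}
    - {"jaw": -1, "xyz": [-50, -24, 110], "twist": 0}
    - {"jaw": -1, "xyz": [-50, -24, 110], "twist": 0}

```text
time: 1.98
ee_pos: [0.6475, 0.0127, 0.1378]
tcp_rot: [-179.9, -0.2, 156.6]
wrist_force: [-0.2, 1.3, 0.9]
opening: -0.0001
grasp_force: 0.0
```

```bash
python3 - <<'E'
from h import *
from workcell import camera,sensors
print(sensors.get_obs()["ee_pos"])
o=[]
for n,(u,v) in(("side",(298,190)),("top",(291,178))):
    p,d=camera(n); o.append(cv2.resize(p[v-35:v+35,u-35:u+35],(395,395),interpolation=cv2.INTER_CUBIC))
cv2.imwrite("pics/c2.png",np.hstack(o)[:,:,::-1])
E
```

```text
[0.64749052 0.01265868 0.13781086]
```

View pics/c2.png

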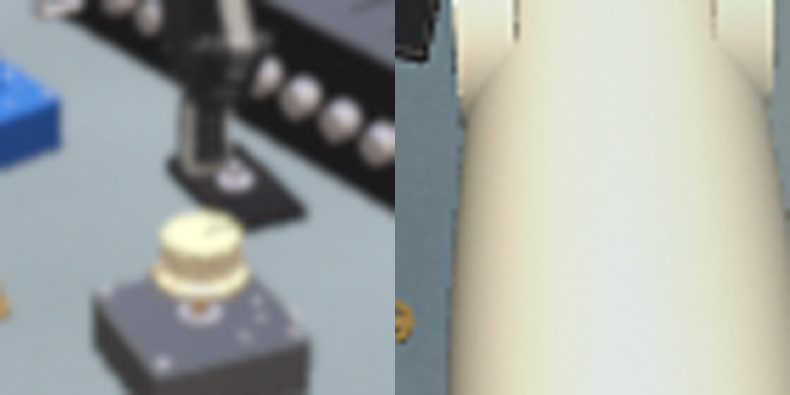

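The side crop shows the closed fingertips at (205,170) directly above the knob top at (202,232), so they are aligned. Next I'll descend and press slowly.

apply_moves:
  motion:
    - {"jaw": -1, "xyz": [0, 0, 10], "twist": 0}
    - {"jaw": -1, "xyz": [0, 0, 20], "twist": 0}
    - {"jaw": -1, "xyz": [0, 0, 27], "twist": 0}
    - {"jaw": -1, "xyz": [0, 0, 32], "twist": 0}
    - {"jaw": -1, "xyz": [0, 0, 34], "twist": 0}

```text
time: 2.7
ee_pos: [0.6484, 0.0128, 0.1056]
tcp_rot: [-180.0, -0.0, 156.6]
wrist_force: [-0.3, 1.1, -0.5]
opening: -0.0002
grasp_force: 0.0
```

apply_moves:
  motion:
    - {"jaw": -1, "xyz": [0, 0, 1.5], "twist": 0}
    - {"jaw": -1, "xyz": [0, 0, 3], "twist": 0}
    - {"jaw": -1, "xyz": [0, 0, 4.5], "twist": 0}
    - {"jaw": -1, "xyz": [0, 0, 6], "twist": 0}
    - {"jaw": -1, "xyz": [0, 0, 7.5], "twist": 0}

```text
time: 3.32
ee_pos: [0.6486, 0.0128, 0.0991]
tcp_rot: [180.0, 0.0, 156.6]
wrist_force: [-2.5, 0.9, 5.1]
opening: 0.0
grasp_force: 2.5
```

apply_moves:
  motion:
    - {"jaw": -1, "xyz": [0, 0, 1.2], "twist": 0}
    - {"jaw": -1, "xyz": [0, 0, 2.4], "twist": 0}
    - {"jaw": -1, "xyz": [0, 0, 3.6], "twist": 0}
    - {"jaw": -1, "xyz": [0, 0, 4.8], "twist": 0}
    - {"jaw": -1, "xyz": [0, 0, 6], "twist": 0}

```text
time: 3.95
ee_pos: [0.6486, 0.0128, 0.0924]
tcp_rot: [180.0, 0.0, 156.6]
wrist_force: [-0.4, 0.5, 5.4]
opening: 0.0001
grasp_force: 2.4
```

apply_moves:
  motion:
    - {"jaw": -1, "xyz": [0, 0, 1.2], "twist": 0}
    - {"jaw": -1, "xyz": [0, 0, 2.4], "twist": 0}
    - {"jaw": -1, "xyz": [0, 0, 3.6], "twist": 0}
    - {"jaw": -1, "xyz": [0, 0, 4.8], "twist": 0}
    - {"jaw": -1, "xyz": [0, 0, 6], "twist": 0}

```text
time: 4.58
ee_pos: [0.6486, 0.0127, 0.0864]
tcp_rot: [180.0, 0.0, 156.6]
wrist_force: [-0.1, 0.0, 5.2]
opening: -0.0002
grasp_force: 2.4
```

apply_moves:
  motion:
    - {"jaw": -1, "xyz": [0, 0, 0.5], "twist": 0}
    - {"jaw": -1, "xyz": [0, 0, 1], "twist": 0}
    - {"jaw": -1, "xyz": [0, 0, 1.5], "twist": 0}
    - {"jaw": -1, "xyz": [0, 0, 2], "twist": 0}
    - {"jaw": -1, "xyz": [0, 0, 2], "twist": 0}

```text
time: 5.2
ee_pos: [0.6486, 0.0128, 0.0844]
tcp_rot: [180.0, 0.0, 156.6]
wrist_force: [1.1, 0.5, 3.9]
opening: -0.0001
grasp_force: 2.0
```

apply_moves:
  motion:
    - {"jaw": -1, "xyz": [0, 0, 0.4], "twist": 0}
    - {"jaw": -1, "xyz": [0, 0, 0.8], "twist": 0}
    - {"jaw": -1, "xyz": [0, 0, 1.2], "twist": 0}
    - {"jaw": -1, "xyz": [0, 0, 1.2], "twist": 0}

```text
time: 5.7
ee_pos: [0.6485, 0.0128, 0.0832]
tcp_rot: [180.0, 0.0, 156.6]
wrist_force: [1.9, -0.4, 4.1]
opening: 0.0
grasp_force: 2.1
```

apply_moves:
  motion:
    - {"jaw": -1, "xyz": [0, 0, 0.3], "twist": 0}
    - {"jaw": -1, "xyz": [0, 0, 0.3], "twist": 0}

```text
time: 5.95
ee_pos: [0.6485, 0.0128, 0.083]
tcp_rot: [180.0, 0.0, 156.6]
wrist_force: [2.0, 0.3, 5.0]
opening: 0.0
grasp_force: 2.1
```

Still no hard stop, so I'll go on in small steps until the force rises.

apply_moves:
  motion:
    - {"jaw": -1, "xyz": [0, 0, 0.3], "twist": 0}
    - {"jaw": -1, "xyz": [0, 0, 0.3], "twist": 0}

```text
time: 6.2
ee_pos: [0.6485, 0.0128, 0.0828]
tcp_rot: [180.0, 0.0, 156.6]
wrist_force: [0.3, -0.6, 5.1]
opening: 0.0003
grasp_force: 2.6
```

apply_moves:
  motion:
    - {"jaw": -1, "xyz": [0, 0, 0.3], "twist": 0}
    - {"jaw": -1, "xyz": [0, 0, 0.3], "twist": 0}

```text
time: 6.45
ee_pos: [0.6485, 0.0128, 0.0828]
tcp_rot: [180.0, 0.0, 156.6]
wrist_force: [0.7, 0.0, 6.6]
opening: 0.0001
grasp_force: 3.4
```

apply_moves:
  motion:
    - {"jaw": -1, "xyz": [0, 0, 0.3], "twist": 0}
    - {"jaw": -1, "xyz": [0, 0, 0.3], "twist": 0}

```text
time: 6.7
ee_pos: [0.6486, 0.0128, 0.0828]
tcp_rot: [180.0, 0.0, 156.6]
wrist_force: [-1.3, -0.6, 9.2]
opening: -0.0
grasp_force: 4.3
```

apply_moves:
  motion:
    - {"jaw": -1, "xyz": [0, 0, 0.3], "twist": 0}
    - {"jaw": -1, "xyz": [0, 0, 0.3], "twist": 0}

```text
time: 6.95
ee_pos: [0.6486, 0.0128, 0.0827]
tcp_rot: [180.0, 0.0, 156.6]
wrist_force: [-1.0, 0.2, 10.2]
opening: 0.0
grasp_force: 5.1
```

It has reached the hard stop: force is rising with no motion, and TCP z is 0.083 as predicted. Now I'll withdraw straight up.

apply_moves:
  motion:
    - {"jaw": -1, "xyz": [0, 0, -4], "twist": 0}
    - {"jaw": -1, "xyz": [0, 0, -20], "twist": 0}
    - {"jaw": -1, "xyz": [0, 0, -60], "twist": 0}
    - {"jaw": -1, "xyz": [0, 0, -110], "twist": 0}
    - {"jaw": -1, "xyz": [0, 0, -150], "twist": 0}

```text
time: 7.58
ee_pos: [0.6483, 0.0128, 0.2346]
tcp_rot: [180.0, 0.1, 156.6]
wrist_force: [-0.1, 0.5, -0.3]
opening: 0.0
grasp_force: 0.0
```

apply_moves:
  motion:
    - {"jaw": -1, "xyz": [20, 10, -20], "twist": 0}
    - {"jaw": -1, "xyz": [60, 30, -20], "twist": 0}
    - {"jaw": -1, "xyz": [100, 50, -20], "twist": 0}
    - {"jaw": -1, "xyz": [120, 60, -20], "twist": 0}
    - {"jaw": -1, "xyz": [120, 60, -20], "twist": 0}

```text
time: 8.2
ee_pos: [0.5612, 0.1168, 0.252]
tcp_rot: [180.0, 0.0, 156.7]
wrist_force: [0.6, 0.2, -0.1]
opening: 0.0002
grasp_force: 0.0
```

```bash
python3 - <<'E'
from h import *
from workcell import camera,sensors
p,d=camera("side"); o=[]
for u,v in [(229,187),(298,203),(347,257)]:
    o.append(cv2.resize(p[v-22:v+23,u-22:u+23],(264,264),interpolation=cv2.INTER_CUBIC))
    z=[back("side",x,y,d[y,x])[2] for y in range(v-18,v+18) for x in range(u-18,u+18) if d[y,x]>0 and int(p[y,x,0])-p[y,x,2]>15 and p[y,x,0]>170]
    print(np.percentile([k for k in z if .03<k<.12],90))
cv2.imwrite("pics/c3.png",np.hstack(o)[:,:,::-1])
s=sensors.get_obs(); print(s["time"],s["ee_pos"],s["wrist_force"])
E
```

```text
0.06494031211349886
0.0648590683829732
0.06451703003747233
8.25 [0.5618544  0.11602324 0.2518069 ] [-0.15076436  0.11289377  0.6708592 ]<stdin>:6: RuntimeWarning: overflow encountered in scalar subtract
```

View pics/c3.png

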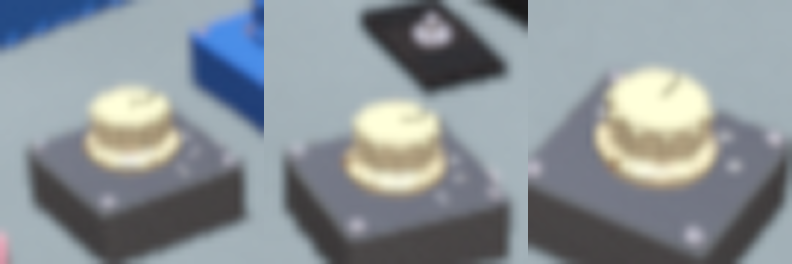

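The picture shows all three knobs level (tops at about 0.065), with no spindle gap left under the middle one at crop (395,150).

```bash
python3 -c "
from workcell import bot
print(bot.job_done())"
```

```text
the job is handed in; nothing more can be done
None
```

The raised knob (switch_a, the middle switch) is pressed fully home and level with the other two. The arm is withdrawn well clear of it, and the job is handed in.

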